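# Return the stain dropper bottles to their drip dishes

## Task

Tidy the staining reagents on the microscopy bench: stand each of the four dropper bottles (those with a rubber teat) in the drip dish of its own shape and size, round in round, square in square, big in big, small in small. Keep the bottles upright, set them down gently so that each stands flat on the floor of its dish, and leave the screw-cap bottle and the specimen pot where they stand.

Things in the scene. Friction and masses are not known exactly. Their poses are not given: they have to be found in the camera images.
- big_round_c (a point): big round dropper bottle, loose, standing upright: amber glass body with paper label, 38 mm in diameter, straight-sided from its base to 53 mm up; above that a narrower black collar and a rubber teat, 78 mm tall in all, 60 to 125 g. The point is on its vertical axis half-way up, 39 mm above its base; z up.
- big_square_c (a point): big square dropper bottle, loose, standing upright: amber glass body with paper label, 38 mm square in plan (vertical faces normal to its x and y axes), straight-sided from its base to 53 mm up; above that a narrower black collar and a rubber teat, 78 mm tall in all, 60 to 125 g. The point is on its vertical axis half-way up, 39 mm above its base; z up.
- small_round_c (a point): small round dropper bottle, loose, standing upright: amber glass body with paper label, 26 mm in diameter, straight-sided from its base to 41 mm up; above that a narrower black collar and a rubber teat, 60 mm tall in all, 25 to 55 g. The point is on its vertical axis half-way up, 30 mm above its base; z up.
- small_square_c (a point): small square dropper bottle, loose, standing upright: amber glass body with paper label, 26 mm square in plan (vertical faces normal to its x and y axes), straight-sided from its base to 41 mm up; above that a narrower black collar and a rubber teat, 60 mm tall in all, 25 to 55 g. The point is on its vertical axis half-way up, 30 mm above its base; z up.
- dish_big_round: big round drip dish of white porcelain, fixed to the bench: shallow and open-topped, 66 mm in diameter inside, 72 mm outside, floor and rim 3 mm thick, rim top 9 mm above the bench. Origin at the centre of its underside, on the bench; z up.
- dish_big_square: big square drip dish of white porcelain, fixed to the bench: shallow and open-topped, 68 mm square (sides along its x and y axes) inside, 74 mm outside, floor and rim 3 mm thick, rim top 9 mm above the bench. Origin at the centre of its underside, on the bench; z up.
- dish_small_round: small round drip dish of white porcelain, fixed to the bench: shallow and open-topped, 50 mm in diameter inside, 56 mm outside, floor and rim 3 mm thick, rim top 9 mm above the bench. Origin at the centre of its underside, on the bench; z up.
- dish_small_square: small square drip dish of white porcelain, fixed to the bench: shallow and open-topped, 50 mm square (sides along its x and y axes) inside, 56 mm outside, floor and rim 3 mm thick, rim top 9 mm above the bench. Origin at the centre of its underside, on the bench; z up.
- screw_bottle: bystander: round amber bottle with a flat white screw cap and no teat, 38 mm in diameter, 62 mm tall, loose. Origin at the centre of its base.
- specimen_pot: bystander: round white specimen pot with a flat orange lid, 52 mm in diameter, 50 mm tall, loose. Origin at the centre of its base.

How it is judged:
By the outcome, as a careful person would: the job done as asked, in the order asked, and still so for the second after the job is handed in, with the robot touching nothing.
It also fails if it takes over 104 s, if anything falls off the work surface, if the arm or the gripper's body presses on something with over 40 N, if the wrist force passes 120 N, or if a joint passes its speed limit or range.

## Robot

A 7-joint arm with a two-finger parallel gripper is mounted at the origin on the work surface. World frame = base frame: x ahead of the robot, y to its left, z up, the work surface at z = 0. Lengths are in m, angles in rad, forces in N, time in s.
With the tool pointing down it reaches from about 0.425 to 0.925 m from the base axis. Payload 6.8 kg.
Tool frame: the origin (TCP) lies at the very end of the fingers, on their centre line; the grasp point (between the pads) lies 19 mm behind it; z points along the fingers, y is the line along which they close (so a half turn about z gives the same grasp; the last joint's range is limited). The gripper opens to 85 mm and grips with 20 to 120 N. Pads are 22 mm wide; open, the fingers measure 114 mm over their backs; the gripper's body (76 mm by 85 mm) begins 54 mm behind the grasp point. The pads swing forward as they close: fully open they stand 13 mm farther back than shut.
Start: joints at [-1.299, 0.477, 0.022, 1.555, -0.011, 1.109, -0.083], TCP at [0.25, 0.627, 0.231] pointing down, gripper open.
Joint ranges: [-2.96, 2.96], [-0.34, 2.1], [-1.41, 1.46], [0.24, 2.44], [-1.37, 4.51], [0.17, 1.92], [-2.96, 2.96]. Speed limits (rad/s): [2.39, 2.39, 3.14, 3.14, 3.14, 3.14, 3.14].

## Interface

Orientations are given as a unit quaternion [w, x, y, z].
In Python, from station import get_obs, read_camera, hand_in gives the robot as it stands.
- The arm moves only by the tool arm_command, never from a script. Its argument "commands" is one flat list of numbers, 7 for each row, row after row: the shift along the tool's x, y, z in m, then the turn, a rotation vector about the tool's x, y, z in degrees, then the opening, from 0 (shut) to 1 (fully open). In form: [tx, ty, tz, rx, ry, rz, fingers, tx, ty, tz, rx, ry, rz, fingers, ...]. A call has 1 to 8 rows; each row is the pose to reach, as a shift and turn from the pose commanded when the call began, along the tool's axes at that moment; what a row does not reach only later rows make up. A row lasts 1/10 s, in which the tool goes at most 50 mm and 8.59 degrees, less where a joint would pass 70% of its speed; a pose out of reach is approached as far as the arm can. A call with a gripper value outside its range is refused whole. The fingers move at their own pace and stop on an object; "force" is the grip in N (left out, the last holds). Time passes only in rows, so rows that repeat a pose let the fingers close. It gives the time, the measured TCP pose, the force, the opening and the grip force at its end, in the units of the state.
- get_obs(): the state, without advancing time (a new reading comes with each control period).
- read_camera(name): name is "side" or "top" or "wrist"; returns a dict with "img" (384x512x3 uint8, red, green, blue), "camera_matrix" (3x3 intrinsics, pixels), "pose" (4x4, takes a point from camera to world coordinates). Camera axes: x right, y down, z forward; pixel columns grow to the right and rows downward; lengths in m; the calibration is good to about 2 mm. The wrist camera is an equidistant fisheye: a pixel r from the principal point sees the ray r / f radians off the axis. A picture is of the moment at which its call begins. There is no depth.
- hand_in(): hands the job in; it is judged then, once.
The state is a dict: "t": time; "q": joint angles; "joint_vel": joint speeds; "joint_torque": joint torques, N m; "eef_pos": TCP position; "tool_rot": TCP orientation; "contact_force": force on the tool from outside, world axes, zero at the start; "torque": the same for the moment, N m; "gripper_width": opening from 0.0 (shut) to 1.0 (fully open); "grasp_force": force on a finger pad.
Only numpy, scipy, OpenCV 4.12 (cv2) and the standard library are available. Lean on these libraries where they do the work, as an engineer would, in place of code of your own. Each camera call takes 0.05 s, during which the arm holds its last target. There are 200 camera calls.

## Working session

There is one attempt and no reset: what is moved stays moved. The work goes in short steps, Python scripts to look and compute and a tool call to move; the robot and the scene stay as the last step left them, time stands still between calls to the robot, and variables do not carry over. Pictures are saved under pics/ and viewed, at most 14 in all, crops included, and the job is handed in when it is done.

Besides the shell and the picture viewer there is one more tool, called as a command line: name --argument value ..., lists and objects as JSON in quotes. arm_command: Moves the arm, as the interface text tells. Its arguments: {"type":"object","properties":{"commands":{"type":"array","items":{"type":"number"}},"force":{"type":"number"}},"required":["commands"]}

```bash
mkdir -p pics; ls
python3 - <<'E'
from station import *
import cv2,numpy as np
o=get_obs();print({k:np.round(v,3) for k,v in o.items()})
for n in ("top","side"):
    c=read_camera(n);cv2.imwrite(f"pics/{n}0.png",c["img"][:,:,::-1]);print(n,c["camera_matrix"].round(1).tolist(),c["pose"].round(3).tolist())
    np.savez(f"{n}0.npz",**c)
E
```

```text
pics
{'t': np.float64(0.0), 'q': array([-1.299,  0.478,  0.022,  1.556, -0.012,  1.109, -0.083]), 'joint_vel': array([-0.003,  0.001,  0.   , -0.002, -0.001, -0.   , -0.001]), 'joint_torque': array([-2.0000e-03, -5.9644e+01,  1.6070e+00, -2.8120e+01,  1.2000e-02,
        9.0000e-03,  0.0000e+00]), 'eef_pos': array([0.25 , 0.626, 0.23 ]), 'tool_rot': array([-0.   ,  0.189,  0.982, -0.001]), 'contact_force': array([ 0.643, -0.314, -0.678]), 'torque': array([ 0.024,  0.013, -0.027]), 'grasp_force': np.float64(0.0), 'gripper_width': np.float64(0.998)}
top [[384.6, 0.0, 250.5], [0.0, 384.6, 191.8], [0.0, 0.0, 1.0]] [[0.025, -0.997, 0.067, 0.484], [-1.0, -0.025, -0.004, -0.012], [0.006, -0.067, -0.998, 0.953], [0.0, 0.0, 0.0, 1.0]]
side [[404.1, 0.0, 254.5], [0.0, 404.1, 194.5], [0.0, 0.0, 1.0]] [[-0.785, -0.335, 0.521, 0.102], [-0.62, 0.419, -0.664, 0.571], [0.005, -0.844, -0.536, 0.511], [0.0, 0.0, 0.0, 1.0]]
```

View pics/top0.png

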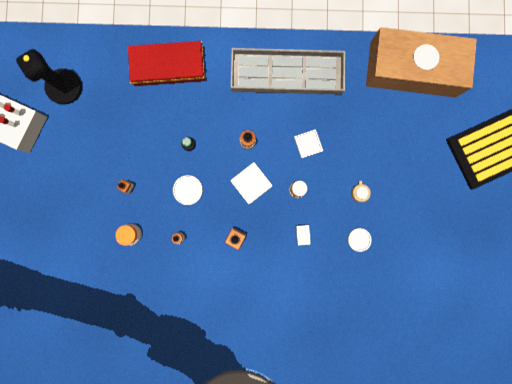

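View pics/side0.png

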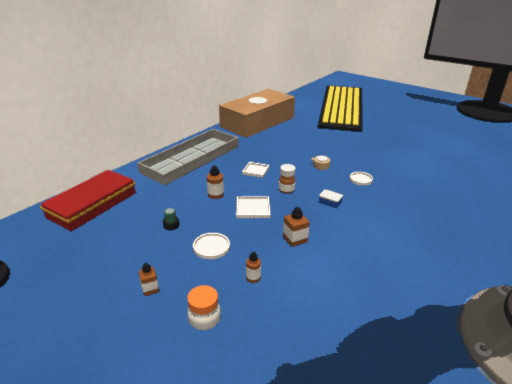

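The top view shows big round bottle (247,139), big square (236,239), small round (178,238) and small square (125,186). The dishes are big round (187,190), big square (251,183), small square (309,144) and small round (360,240). The screw bottle is at (299,189) and the pot at (127,235). The side view agrees: the amber bottles have black teats, and the screw bottle has a white cap.

```bash
cat > h.py <<'E'
import numpy as np,cv2
def cast(c,px,z):
    px=np.atleast_2d(np.asarray(px,float));K=c["camera_matrix"];T=c["pose"]
    d=np.c_[(px-[K[0,2],K[1,2]])/[K[0,0],K[1,1]],np.ones(len(px))]@T[:3,:3].T
    return (T[:3,3]+d*((z-T[2,3])/d[:,2])[:,None])[:,:2]
def proj(c,P):
    T=c["pose"];p=(np.asarray(P)-T[:3,3])@T[:3,:3];K=c["camera_matrix"];return p[:2]/p[2]*[K[0,0],K[1,1]]+[K[0,2],K[1,2]]
def blobs(mask,amin):
    n,l,s,ce=cv2.connectedComponentsWithStats(mask.astype(np.uint8));return [(s[i],ce[i],l==i) for i in range(1,n) if s[i][4]>=amin]
def rect(c,m,z):
    cn=max(cv2.findContours(m.astype(np.uint8),0,1)[0],key=cv2.contourArea)[:,0]
    (x,y),(w,h),a=cv2.minAreaRect((cast(c,cn,z)*1000).astype(np.float32));return np.round([x,y,w,h,a],1)
E
python3 - <<'E'
from h import *
c=dict(np.load("top0.npz"));s=dict(np.load("side0.npz"))
for c,n in((c,"top"),(s,"side")):
    im=c["img"].astype(int);h=cv2.cvtColor(c["img"],cv2.COLOR_RGB2HSV)
    white=(h[...,1]<60)&(h[...,2]>150)
    amber=((h[...,0]<20)|(h[...,0]>170))&(h[...,1]>110)&(h[...,2]>40)
    black=h[...,2]<45
    for nm,m,zs in(("white",white,[.009]),("amber",amber,[.041,.053]),("black",black,[.06,.078])):
        if n=="side" and nm=="amber":continue
        for st,ce,b in blobs(m,12):
            if st[4]<1500: print(n,nm,st,ce.round(1),[cast(c,ce,z).round(4).tolist() for z in zs],rect(c,b,zs[0]))
c=dict(np.load("top0.npz"));I=c["img"][:,:,::-1]
t=[cv2.resize(I[v-25:v+25,u-25:u+25],(300,300),interpolation=cv2.INTER_CUBIC) for u,v in((247,139),(236,239),(178,238),(125,186))]
cv2.imwrite("pics/b.png",np.vstack([np.hstack(t[:2]),np.hstack(t[2:])]))
E
```

```text
top white [414  44  25  26 509] [426.   56.6] [[[0.9004, -0.4509]]] [ 900.7 -450.9   60.8   65.    89.8]
top white [   0   95   36   55 1084] [ 14.1 122.8] [[[0.7038, 0.5742]]] [705.6 588.9  98.4 106.8  67.1]
top white [294 129  29  29 551] [308.2 143.3] [[[0.6714, -0.1566]]] [ 671.5 -156.4   58.5   58.7   20. ]
top white [183 137   7   9  47] [186.1 141.1] [[[0.6689, 0.1465]]] [669.2 146.7  20.1  14.9   2. ]
top white [231 162  41  42 952] [250.9 182.7] [[[0.5696, -0.0169]]] [569.7 -16.9  76.2  76.1  39.4]
top white [173 175  30  30 703] [187.2 189.6] [[[0.5486, 0.1394]]] [548.9 138.7  71.5  71.3   1.5]
top white [292 181  15  16 192] [299.2 188. ] [[[0.5595, -0.1359]]] [ 558.3 -135.5   37.1   34.5    1. ]
top white [356 187  12  12 117] [361.7 192.4] [[[0.5525, -0.2902]]] [ 552.3 -289.8   27.2   27.3    1.4]
top white [296 225  15  21 260] [303.1 234.7] [[[0.4452, -0.1473]]] [ 445.  -146.9   48.    32.7    5.3]
top white [348 228  24  24 442] [359.3 239.5] [[[0.4371, -0.2849]]] [ 437.7 -284.8   56.4   55.7   46. ]
top white [128 239  11   7  20] [133.9 242.3] [[[0.4168, 0.2643]]] [
[... 3908 characters left out ...]
292 208  10  11  80] [296.6 213.4] [[[0.4335, 0.016]], [[0.4202, 0.0382]]] [434.6  14.7  17.4  34.2  33.8]
side black [164 218  15  12 105] [171.1 224.6] [[[0.5958, 0.192]], [[0.5761, 0.2072]]] [598.4 190.   25.8  33.9  49. ]
side black [250 253   7   8  44] [253.  256.7] [[[0.4212, 0.1673]], [[0.4085, 0.1834]]] [421.6 166.9  10.1  17.6  38.6]
side black [  0 261  10  26 166] [  3.3 273. ] [[[0.7065, 0.4448]], [[0.6823, 0.4498]]] [708.  442.2  12.6  63.8  66.2]
side black [142 264   8   8  47] [146.  267.9] [[[0.5394, 0.2963]], [[0.5219, 0.3073]]] [539.9 295.5  11.7  16.4  38.6]
side black [504 291   8  36 129] [507.4 310.2] [[[0.0633, 0.0296]], [[0.0648, 0.0512]]] [64.6 21.8  9.1 74.4 10.1]
```

View pics/b.png

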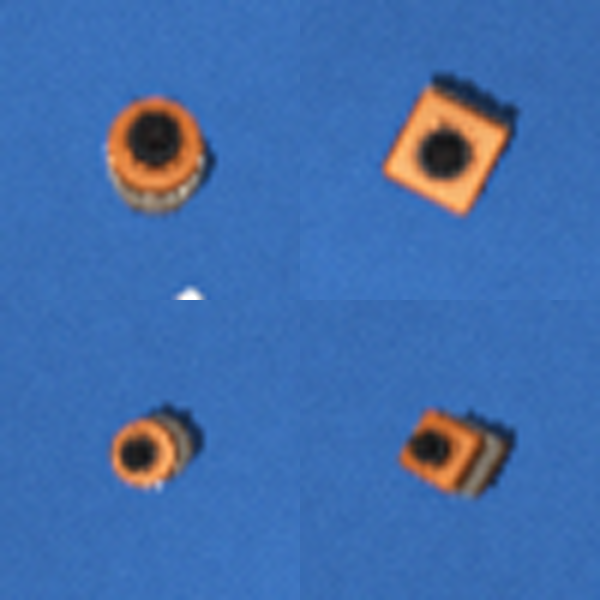

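The masks give sizes close to the true ones: the dishes measure 71, 76, 58 and 56 mm, and the shoulders about 37, 36, 25 and 24 mm. The side view agrees once I allow for the near wall biasing it. Next I compute the first move, to the big round bottle.

```bash
cat > go.py <<'E'
import sys,numpy as np
from station import get_obs
from scipy.spatial.transform import Rotation as R
# usage: go.py x y z yaw sym ; yaw = direction of tool y in deg, sym = 90 or 180 (or 360)
o=get_obs();w,x,y,z=o["tool_rot"];r=R.from_quat([x,y,z,w])
yd=r.as_matrix()[:,1];psi=np.degrees(np.arctan2(yd[1],yd[0]))
tx,ty,tz,yaw,sym=map(float,sys.argv[1:6])
rz=-((yaw-psi+sym/2)%sym-sym/2)
tp=psi-rz;a=np.radians(tp)
Rt=np.c_[[-np.sin(a),np.cos(a),0],[np.cos(a),np.sin(a),0],[0,0,-1]]
rv=np.degrees((r.inv()*R.from_matrix(Rt)).as_rotvec())
print("t",o["t"].round(2),"pos",o["eef_pos"].round(4),"psi",psi.round(2),"-> shift mm",(r.inv().apply(np.array([tx,ty,tz])-o["eef_pos"])*1000).round(1),"turn",rv.round(2),"F",o["contact_force"].round(2),"grip",o["gripper_width"].round(3),o["grasp_force"].round(1),"q7",o["q"][6].round(2))
E
python3 go.py .671 -.0055 .16 0 180
```

```text
Traceback (most recent call last):
  File "go.py", line 12, in <module>
    print("t",o["t"].round(2),"pos",o["eef_pos"].round(4),"psi",psi.round(2),"-> shift mm",(r.inv().apply(np.array([tx,ty,tz])-o["eef_pos"])*1000).round(1),"turn",rv.round(2),"F",o["contact_force"].round(2),"grip",o["gripper_width"].round(3),o["grasp_force"].round(1),"q7",o["q"][6].round(2))
              ^^^^^^^^^^^^
AttributeError: 'float' object has no attribute 'round'
```

```bash
sed -i 's/o\["t"\].round(2)/round(float(o["t"]),2)/; s/o\["gripper_width"\].round(3),o\["grasp_force"\].round(1)/round(float(o["gripper_width"]),3),round(float(o["grasp_force"]),1)/' go.py
python3 go.py .671 -.0055 .16 0 180
```

```text
t 0.1 pos [0.2501 0.6264 0.2304] psi 68.24 -> shift mm [-625.2 -430.7   71.2] turn [-8.000e-02  6.000e-02  6.824e+01] F [ 0.67  0.13 -0.81] grip 0.996 0.0 q7 -0.08
```

arm_command --commands '[-0.04,-0.027,0,0,0,5,1,-0.08,-0.054,0,0,0,10,1,-0.12,-0.081,0,0,0,15,1,-0.16,-0.108,0,0,0,20,1,-0.2,-0.135,0,0,0,25,1,-0.24,-0.162,0,0,0,30,1,-0.28,-0.189,0,0,0,34,1,-0.313,-0.215,0,0,0,38,1]' --force 40

```text
t: 0.9
eef_pos: [0.4625, 0.3086, 0.2312]
tool_rot: [0.0, 0.5, 0.866, -0.0]
contact_force: [1.0, 0.7, 0.9]
gripper_width: 1.005
grasp_force: 0.0
```

```bash
python3 go.py .671 -.0055 .14 0 180
```

```text
t 0.9 pos [0.4625 0.3086 0.2312] psi 29.99 -> shift mm [-376.2   23.6   91.4] turn [ 0.    0.03 29.99] F [0.99 0.69 0.89] grip 1.005 0.0 q7 -0.09
```

arm_command --commands '[-0.048,0.003,0.005,0,0,4,1,-0.095,0.006,0.015,0,0,8,1,-0.143,0.009,0.025,0,0,12,1,-0.19,0.012,0.035,0,0,16,1,-0.237,0.015,0.045,0,0,20,1,-0.284,0.018,0.055,0,0,24,1,-0.33,0.021,0.065,0,0,28,1,-0.376,0.0236,0.075,0,0,30,1]'

```text
t: 1.7
eef_pos: [0.6715, -0.0031, 0.1554]
tool_rot: [-0.0, 0.706, 0.708, -0.0]
contact_force: [0.9, 1.1, 0.4]
gripper_width: 1.002
grasp_force: 0.0
```

```bash
python3 go.py .671 -.0055 .016 0 180
python3 - <<'E'
from h import *
from station import read_camera
c=read_camera("wrist");cv2.imwrite("pics/w1.png",c["img"][:,:,::-1]);print(c["camera_matrix"].round(1).tolist(),c["pose"].round(3).tolist())
E
```

```text
t 1.7 pos [ 0.6715 -0.0031  0.1554] psi 0.13 -> shift mm [ -2.4  -0.4 139.4] turn [-0.04 -0.01  0.13] F [0.91 1.06 0.45] grip 1.002 0.0 q7 0.15
[[297.3, 0.0, 253.0], [0.0, 297.3, 192.2], [0.0, 0.0, 1.0]] [[1.0, 0.002, -0.0, 0.67], [0.001, -0.948, -0.317, 0.078], [-0.001, 0.317, -0.948, 0.297], [0.0, 0.0, 0.0, 1.0]]
```

View pics/w1.png

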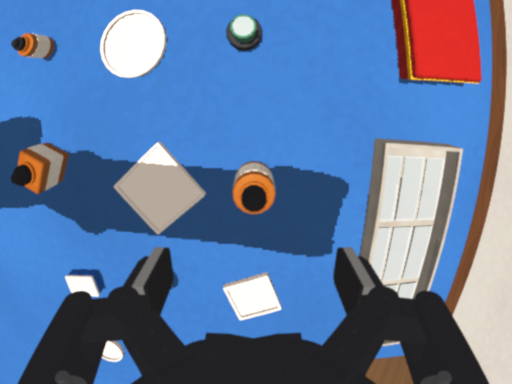

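The wrist view shows the big round bottle's teat at (255,198), centred between the fingers. Cast to 70 mm height that gives about (0.671, −0.003), consistent with the top view. I descend and grip.

arm_command --commands '[-0.001,0,0.045,0,0,0,1,-0.001,0,0.085,0,0,0,1,-0.001,0,0.115,0,0,0,1,-0.001,0,0.132,0,0,0,1,-0.001,0,0.14,0,0,0,1,-0.001,0,0.14,0,0,0,0.3,-0.001,0,0.14,0,0,0,0.3,-0.001,0,0.14,0,0,0,0.3]' --force 30

```text
t: 2.55
eef_pos: [0.6723, -0.0027, 0.0181]
tool_rot: [0.001, 0.706, 0.709, 0.001]
contact_force: [0.5, 0.2, -0.8]
gripper_width: 0.515
grasp_force: 0.0
```

arm_command --commands '[0,0,0,0,0,0,0.3,0,0,0,0,0,0,0.3,0,0,0,0,0,0,0.3,0,0,0,0,0,0,0.3]'

```text
t: 2.95
eef_pos: [0.6722, -0.0027, 0.0181]
tool_rot: [0.001, 0.706, 0.709, 0.001]
contact_force: [-1.8, 0.4, 5.5]
gripper_width: 0.435
grasp_force: 30.1
```

```bash
python3 go.py .549 .139 .13 0 180
python3 - <<'E'
from h import *
from station import read_camera
c=read_camera("side");cv2.imwrite("pics/s1.png",cv2.resize(c["img"][110:260,140:340,::-1],(800,600)))
E
```

```text
t 2.95 pos [ 0.6722 -0.0027  0.0181] psi 0.24 -> shift mm [ 142.3 -122.3 -112.2] turn [ 0.15 -0.02  0.24] F [-1.82  0.36  5.53] grip 0.435 30.1 q7 0.21
```

View pics/s1.png

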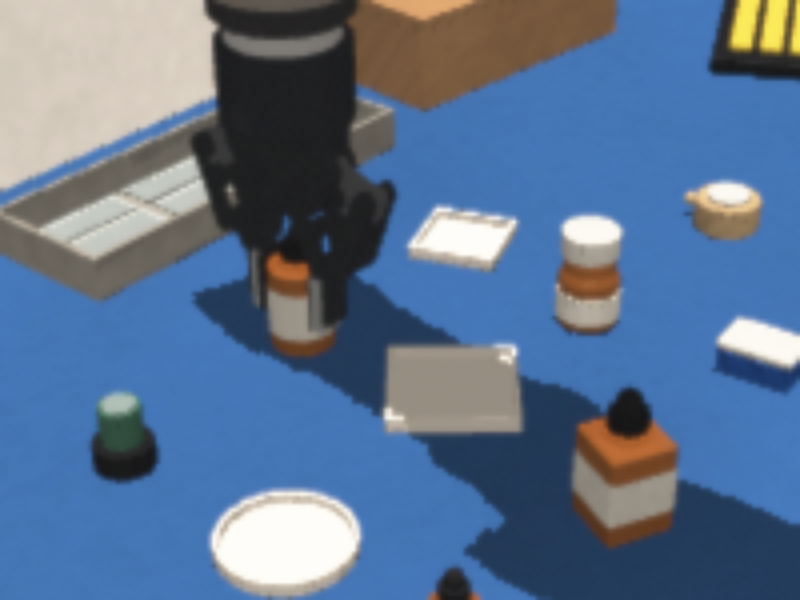

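The side view shows the pads on the label of the big round bottle, which is upright between the fingers at (295,300) in the crop. The opening of 37 mm fits the 38 mm body, so I lift and carry it.

arm_command --commands '[0,0,-0.01,0,0,0,0.3,0,0,-0.04,0,0,0,0.3,0,0,-0.075,0,0,0,0.3,0.01,-0.01,-0.1,0,0,0,0.3,0.035,-0.03,-0.112,0,0,0,0.3,0.065,-0.056,-0.112,0,0,0,0.3,0.095,-0.082,-0.112,0,0,0,0.3,0.12,-0.103,-0.112,0,0,0,0.3]'

```text
t: 3.8
eef_pos: [0.5658, 0.1186, 0.129]
tool_rot: [-0.0, 0.705, 0.709, 0.0]
contact_force: [-0.0, -0.4, -0.5]
gripper_width: 0.438
grasp_force: 30.3
```

```bash
python3 go.py .549 .139 .022 0 180
```

```text
t 3.8 pos [0.5658 0.1186 0.129 ] psi 0.29 -> shift mm [ 20.4 -16.7 107. ] turn [-0.01 -0.06  0.29] F [-0.03 -0.44 -0.46] grip 0.438 30.3 q7 -0.06
```

arm_command --commands '[0.012,-0.01,0,0,0,0,0.3,0.02,-0.017,0.01,0,0,0,0.3,0.02,-0.017,0.04,0,0,0,0.3,0.02,-0.017,0.07,0,0,0,0.3,0.02,-0.017,0.085,0,0,0,0.3,0.02,-0.017,0.095,0,0,0,0.3,0.02,-0.017,0.095,0,0,0,0.3]'

```text
t: 4.5
eef_pos: [0.5502, 0.1358, 0.0323]
tool_rot: [-0.0, 0.706, 0.708, -0.001]
contact_force: [-0.5, 0.1, 0.0]
gripper_width: 0.435
grasp_force: 30.4
```

```bash
python3 go.py .549 .139 .0211 0 180
```

```text
t 4.5 pos [0.5502 0.1358 0.0323] psi 0.17 -> shift mm [ 3.3 -1.2 11.2] turn [-0.08  0.06  0.17] F [-0.51  0.07  0.05] grip 0.435 30.4 q7 -0.04
```

arm_command --commands '[0.003,-0.001,0.003,0,0,0,0.3,0.003,-0.001,0.006,0,0,0,0.3,0.003,-0.001,0.008,0,0,0,0.3,0.003,-0.001,0.009,0,0,0,0.3,0.003,-0.001,0.01,0,0,0,0.3,0.003,-0.001,0.0105,0,0,0,0.3,0.003,-0.001,0.0105,0,0,0,0.3]'

```text
t: 5.2
eef_pos: [0.5494, 0.1397, 0.0228]
tool_rot: [-0.0, 0.706, 0.709, 0.0]
contact_force: [-0.2, -0.8, -1.1]
gripper_width: 0.442
grasp_force: 30.4
```

arm_command --commands '[0,0,0.0005,0,0,0,0.3,0,0,0.001,0,0,0,0.3,0,0,0.0015,0,0,0,0.3,0,0,0.0015,0,0,0,0.3]'

```text
t: 5.6
eef_pos: [0.5493, 0.1397, 0.0212]
tool_rot: [-0.0, 0.706, 0.709, -0.0]
contact_force: [0.2, 0.2, -1.4]
gripper_width: 0.434
grasp_force: 30.4
```

arm_command --commands '[0,0,0.0005,0,0,0,0.3,0,0,0.0005,0,0,0,0.3,0,0,0.001,0,0,0,0.3,0,0,0.001,0,0,0,0.3]'

```text
t: 6.0
eef_pos: [0.5494, 0.1397, 0.021]
tool_rot: [-0.0, 0.706, 0.709, 0.0]
contact_force: [-3.2, -0.5, 8.6]
gripper_width: 0.437
grasp_force: 31.5
```

It made contact at 8.6 N, on the dish floor. I release gradually and rise.

arm_command --commands '[0,0,0,0,0,0,0.5,0,0,0,0,0,0,0.6,0,0,0,0,0,0,0.75,0,0,0,0,0,0,0.85,0,0,-0.005,0,0,0,0.85,0,0,-0.03,0,0,0,0.85,0,0,-0.07,0,0,0,1,0,0,-0.11,0,0,0,1]'

```text
t: 6.8
eef_pos: [0.5489, 0.1394, 0.1314]
tool_rot: [-0.0, 0.706, 0.708, -0.001]
contact_force: [0.5, -0.1, 1.1]
gripper_width: 0.996
grasp_force: 0.0
```

```bash
python3 go.py .4345 .0172 .14 64.9 90
python3 - <<'E'
from h import *
from station import read_camera
c=read_camera("top");np.savez("top1.npz",**c);h=cv2.cvtColor(c["img"],cv2.COLOR_RGB2HSV)
amber=((h[...,0]<20)|(h[...,0]>170))&(h[...,1]>110)&(h[...,2]>40)
for st,ce,b in blobs(amber,40): print(st,[rect(c,b,z)[[0,1,4]].tolist() for z in(.041,.053,.056)])
cv2.imwrite("pics/t1.png",cv2.resize(c["img"][110:270,100:380,::-1],(800,457)))
E
```

```text
t 6.8 pos [0.5489 0.1394 0.1314] psi 0.22 -> shift mm [-121.8 -114.9   -8.4] turn [-0.06  0.06 25.32] F [ 0.52 -0.14  1.08] grip 0.996 0.0 q7 -0.11
[ 367   28  109   69 5513] [[872.2, -424.3, 84.4], [867.1, -418.9, 84.4], [865.8, -417.5, 84.4]]
[ 128   41   77   45 2949] [[853.4, 196.9, 5.7], [848.5, 194.1, 5.7], [847.3, 193.4, 5.7]]
[  4 104  10   8  54] [[732.2, 570.9, 53.2], [728.9, 563.2, 53.2], [728.1, 561.3, 53.2]]
[  0 116   8   8  46] [[703.7, 580.1, 3.8], [700.8, 572.3, 3.8], [700.1, 570.4, 3.8]]
[180 180  14  16 114] [[549.2, 132.9, 69.5], [548.4, 131.0, 69.5], [548.2, 130.5, 69.5]]
[225 229  21  21 220] [[433.1, 18.1, 63.0], [433.8, 17.7, 63.0], [434.0, 17.6, 63.0]]
[172 233  11  11  67] [[431.6, 154.1, 46.9], [432.3, 151.9, 46.9], [432.4, 151.4, 46.9]]
```

View pics/t1.png

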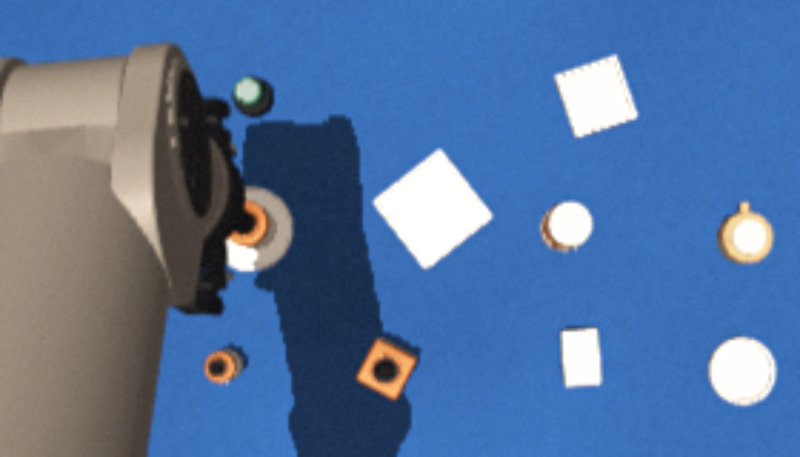

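The top view shows the big round bottle in its dish at crop (248,222), partly hidden by the arm. The big square bottle is at crop (387,368). I go to it next.

arm_command --commands '[-0.015,-0.014,-0.008,0,0,4,1,-0.04,-0.038,-0.008,0,0,8,1,-0.065,-0.062,-0.008,0,0,13,1,-0.09,-0.085,-0.008,0,0,18,1,-0.11,-0.104,-0.008,0,0,22,1,-0.121,-0.115,-0.008,0,0,25.5,1,-0.1215,-0.115,-0.008,0,0,25.5,1,-0.1215,-0.115,-0.008,0,0,25.5,1]'

```text
t: 7.65
eef_pos: [0.4356, 0.0183, 0.1386]
tool_rot: [0.0, 0.844, 0.536, 0.001]
contact_force: [0.2, -0.1, -0.2]
gripper_width: 1.004
grasp_force: 0.0
```

```bash
python3 go.py .4343 .0174 .018 64.4 90;  python3 - <<'E'
from h import *
from station import read_camera
c=read_camera("wrist");cv2.imwrite("pics/w2.png",c["img"][:,:,::-1])
E
```

```text
t 7.65 pos [0.4356 0.0183 0.1386] psi -25.17 -> shift mm [ -1.5  -0.9 120.6] turn [ 0.05 -0.06  0.43] F [ 0.21 -0.07 -0.2 ] grip 1.004 0.0 q7 -0.39
```

View pics/w2.png

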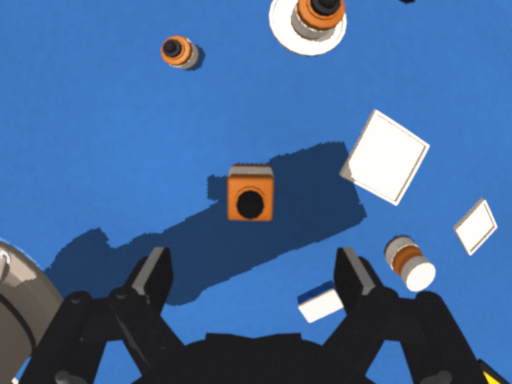

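The wrist view shows the big square bottle square to the fingers, teat at (250,205), nearly centred. The big round bottle stands in its dish at (318,15). I descend and grip.

arm_command --commands '[-0.0015,-0.0015,0.04,0,0,0.4,1,-0.0015,-0.0015,0.08,0,0,0.4,1,-0.0015,-0.0015,0.105,0,0,0.4,1,-0.0015,-0.0015,0.116,0,0,0.4,1,-0.0015,-0.0015,0.12,0,0,0.4,0.6,-0.0015,-0.0015,0.12,0,0,0.4,0.4,-0.0015,-0.0015,0.12,0,0,0.4,0.3,-0.0015,-0.0015,0.12,0,0,0.4,0.3]'

```text
t: 8.5
eef_pos: [0.4339, 0.0174, 0.0194]
tool_rot: [0.0, 0.846, 0.533, 0.001]
contact_force: [0.1, 1.1, 3.0]
gripper_width: 0.44
grasp_force: 30.4
```

arm_command --commands '[0,0,0,0,0,0,0.3,0,0,0,0,0,0,0.3,0,0,0,0,0,0,0.3,0,0,0,0,0,0,0.3]'

```text
t: 8.9
eef_pos: [0.4339, 0.0174, 0.0193]
tool_rot: [0.0, 0.846, 0.532, 0.001]
contact_force: [-0.5, 0.5, 7.9]
gripper_width: 0.442
grasp_force: 31.1
```

arm_command --commands '[0,0,-0.005,0,0,0,0.3,0,0,-0.02,0,0,0,0.3,0,0,-0.045,0,0,0,0.3,0,0,-0.07,0,0,0,0.3,0,0,-0.08,0,0,0,0.3,0,0,-0.08,0,0,0,0.3]'

```text
t: 9.5
eef_pos: [0.4337, 0.0175, 0.0994]
tool_rot: [0.0, 0.846, 0.533, 0.002]
contact_force: [-0.1, -0.1, -2.3]
gripper_width: 0.436
grasp_force: 30.3
```

```bash
python3 go.py .5697 -.0169 .10 39.4 90
```

```text
t 9.5 pos [0.4337 0.0175 0.0994] psi -25.63 -> shift mm [ 27.8 137.5  -0.3] turn [ 0.08 -0.17 24.97] F [-0.08 -0.06 -2.27] grip 0.436 30.3 q7 -0.31
```

arm_command --commands '[0.003,0.015,0,0,0,4,0.3,0.008,0.04,0,0,0,9,0.3,0.014,0.07,0,0,0,14,0.3,0.02,0.1,0,0,0,19,0.3,0.025,0.125,0,0,0,23,0.3,0.028,0.1375,0,0,0,25,0.3,0.028,0.1375,0.03,0,0,25,0.3,0.028,0.1375,0.055,0,0,25,0.3]'

```text
t: 10.3
eef_pos: [0.5683, -0.0171, 0.0415]
tool_rot: [-0.0, 0.942, 0.337, -0.0]
contact_force: [-0.9, 1.0, -1.0]
gripper_width: 0.44
grasp_force: 30.5
```

```bash
python3 go.py .5697 -.0169 .0223 39.4 90
```

```text
t 10.3 pos [ 0.5683 -0.0171  0.0415] psi -50.63 -> shift mm [ 1.2  0.7 19.2] turn [-0.05  0.04 -0.03] F [-0.91  0.98 -0.99] grip 0.44 30.5 q7 -0.47
```

arm_command --commands '[0.001,0.001,0.006,0,0,0,0.3,0.001,0.001,0.01,0,0,0,0.3,0.001,0.001,0.013,0,0,0,0.3,0.001,0.001,0.015,0,0,0,0.3,0.001,0.001,0.0165,0,0,0,0.3,0.001,0.001,0.0175,0,0,0,0.3,0.001,0.001,0.0185,0,0,0,0.3,0.001,0.001,0.0185,0,0,0,0.3]'

```text
t: 11.1
eef_pos: [0.5704, -0.0173, 0.0249]
tool_rot: [-0.0, 0.942, 0.337, 0.0]
contact_force: [-0.1, -0.0, -1.1]
gripper_width: 0.438
grasp_force: 30.4
```

arm_command --commands '[0,0,0.0005,0,0,0,0.3,0,0,0.001,0,0,0,0.3,0,0,0.0015,0,0,0,0.3,0,0,0.002,0,0,0,0.3,0,0,0.0025,0,0,0,0.3,0,0,0.0025,0,0,0,0.3]'

```text
t: 11.7
eef_pos: [0.5703, -0.0174, 0.0225]
tool_rot: [-0.0, 0.942, 0.337, 0.0]
contact_force: [-1.1, 0.8, 2.4]
gripper_width: 0.441
grasp_force: 30.8
```

arm_command --commands '[0,0,0.0005,0,0,0,0.3,0,0,0.0005,0,0,0,0.3]'

```text
t: 11.9
eef_pos: [0.5703, -0.0174, 0.0224]
tool_rot: [-0.0, 0.942, 0.336, 0.0]
contact_force: [-3.3, 0.7, 8.4]
gripper_width: 0.446
grasp_force: 31.6
```

Contact again, so I release and rise. The small round bottle is next.

arm_command --commands '[0,0,0,0,0,0,0.5,0,0,0,0,0,0,0.6,0,0,0,0,0,0,0.75,0,0,0,0,0,0,0.85,0,0,-0.005,0,0,0,0.85,0,0,-0.03,0,0,0,0.85,0,0,-0.07,0,0,0,1,0,0,-0.11,0,0,0,1]'

```text
t: 12.7
eef_pos: [0.5698, -0.0176, 0.1329]
tool_rot: [0.0, 0.942, 0.336, -0.001]
contact_force: [0.8, 0.4, 0.6]
gripper_width: 0.999
grasp_force: 0.0
```

```bash
python3 go.py .4318 .1537 .13 -40 180
```

```text
t 12.7 pos [ 0.5698 -0.0176  0.1329] psi -50.69 -> shift mm [   1.8 -220.     3. ] turn [ -0.03   0.08 -10.69] F [0.8  0.41 0.62] grip 0.999 0.0 q7 -0.56
```

arm_command --commands '[0,-0.02,-0.002,0,0,-2,1,0,-0.055,-0.002,0,0,-4,1,0.001,-0.095,-0.002,0,0,-6,1,0.001,-0.135,-0.002,0,0,-8,1,0.002,-0.17,0,0,0,-10,1,0.002,-0.2,0.003,0,0,-10.7,1,0.002,-0.22,0.003,0,0,-10.7,1,0.002,-0.22,0.003,0,0,-10.7,1]'

```text
t: 13.5
eef_pos: [0.4307, 0.1563, 0.1288]
tool_rot: [-0.001, 0.905, 0.425, -0.0]
contact_force: [0.3, -0.5, -0.0]
gripper_width: 0.998
grasp_force: 0.0
```

```bash
cat >> h.py <<'E'
def fish(c,px,z):
    K=c["camera_matrix"];v=(np.asarray(px,float)-[K[0,2],K[1,2]])/K[0,0];r=np.hypot(*v)
    d=c["pose"][:3,:3]@np.r_[v/max(r,1e-9)*np.sin(r),np.cos(r)];p=c["pose"][:3,3];return (p+d*(z-p[2])/d[2]).round(4)
E
python3 go.py .4318 .1537 .01 -40 180;  python3 - <<'E'
from h import *
from station import read_camera
c=read_camera("wrist");cv2.imwrite("pics/w3.png",c["img"][:,:,::-1]);np.savez("w3.npz",**c)
h=cv2.cvtColor(c["img"],cv2.COLOR_RGB2HSV)
for st,ce,b in blobs((((h[...,0]<20)|(h[...,0]>170))&(h[...,1]>110)&(h[...,2]>40)),60): print(st,ce.round(1),fish(c,ce,.041))
E
```

```text
t 13.5 pos [0.4307 0.1563 0.1288] psi -39.71 -> shift mm [ -1.2   2.7 118.8] turn [-0.1   0.01  0.29] F [ 0.35 -0.53 -0.04] grip 0.998 0.0 q7 -0.85
[141  54  51  59 295] [180.4  87.2] [0.4442 0.2609 0.041 ]
[ 361  106   45   46 1047] [378.6 126.6] [0.5473 0.1377 0.041 ]
[239 181  30  29 495] [253.6 192.9] [0.4327 0.159  0.041 ]
[428 207  20  30 156] [435.3 220.7] [0.5501 0.0245 0.041 ]
[444 219  40  39 880] [461.9 237.3] [ 0.5697 -0.0191  0.041 ]
[456 283  23  24 312] [465.9 293.6] [ 0.5487 -0.1055  0.041 ]
[  0 367  19  17 145] [  7.3 377.1] [-0.1954  0.1738  0.041 ]
```

View pics/w3.png

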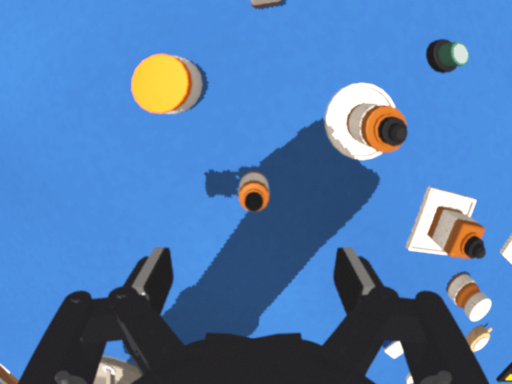

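The wrist view shows the small round bottle centred at (254,192), and both placed bottles upright in their dishes at (378,125) and (460,235). I descend to a 10 mm TCP height and grip.

arm_command --commands '[0,0.0015,0.04,0,0,0,1,0,0.0015,0.08,0,0,0,1,0,0.0015,0.105,0,0,0,1,0,0.0015,0.115,0,0,0,0.8,0,0.0015,0.118,0,0,0,0.5,0,0.0015,0.118,0,0,0,0.3,0,0.0015,0.118,0,0,0,0.2,0,0.0015,0.118,0,0,0,0.2]'

```text
t: 14.35
eef_pos: [0.4346, 0.1533, 0.012]
tool_rot: [-0.0, 0.906, 0.423, 0.001]
contact_force: [-0.1, -0.8, 6.1]
gripper_width: 0.294
grasp_force: 29.3
```

arm_command --commands '[0,0,0,0,0,0,0.2,0,0,0,0,0,0,0.2,0,0,0,0,0,0,0.2,0,0,0,0,0,0,0.2,0,0,0,0,0,0,0.2]'

```text
t: 14.85
eef_pos: [0.4346, 0.1533, 0.012]
tool_rot: [-0.0, 0.906, 0.423, 0.001]
contact_force: [-0.3, -2.6, 7.0]
gripper_width: 0.299
grasp_force: 29.4
```

arm_command --commands '[0,0,-0.005,0,0,0,0.2,0,0,-0.02,0,0,0,0.2,0,0,-0.045,0,0,0,0.2,0,0,-0.08,0,0,0,0.2,0,0,-0.1,0,0,0,0.2,0,0,-0.115,0,0,0,0.2,0,0,-0.115,0,0,0,0.2]'

```text
t: 15.55
eef_pos: [0.4347, 0.1539, 0.1278]
tool_rot: [-0.001, 0.906, 0.423, 0.002]
contact_force: [0.9, 0.2, -0.2]
gripper_width: 0.295
grasp_force: 29.5
```

```bash
python3 go.py .4375 -.2848 .125 -40 180
```

```text
t 15.55 pos [0.4347 0.1539 0.1278] psi -39.93 -> shift mm [-334.6  283.8    1.5] turn [ 0.03 -0.25  0.07] F [ 0.91  0.22 -0.2 ] grip 0.295 29.5 q7 -0.83
```

arm_command --commands '[-0.015,0.013,0,0,0,0,0.2,-0.04,0.034,0,0,0,0,0.2,-0.07,0.059,0,0,0,0,0.2,-0.1,0.085,0,0,0,0,0.2,-0.13,0.11,0,0,0,0,0.2,-0.16,0.136,0,0,0,0,0.2,-0.19,0.161,0,0,0,0,0.2,-0.22,0.187,0,0,0,0,0.2]'

```text
t: 16.35
eef_pos: [0.4349, -0.1369, 0.1252]
tool_rot: [-0.0, 0.906, 0.423, -0.0]
contact_force: [1.1, 0.5, 0.1]
gripper_width: 0.288
grasp_force: 29.5
```

```bash
python3 go.py .4375 -.2848 .04 -40 180
```

```text
t 16.35 pos [ 0.4349 -0.1369  0.1252] psi -39.93 -> shift mm [-111.7   97.1   85.1] turn [-0.05  0.01  0.07] F [1.06 0.46 0.13] grip 0.288 29.5 q7 -0.16
```

arm_command --commands '[-0.03,0.026,0,0,0,0,0.2,-0.06,0.052,0,0,0,0,0.2,-0.09,0.078,0,0,0,0,0.2,-0.11,0.095,0.005,0,0,0,0.2,-0.112,0.097,0.03,0,0,0,0.2,-0.112,0.097,0.06,0,0,0,0.2,-0.112,0.097,0.08,0,0,0,0.2,-0.112,0.097,0.085,0,0,0,0.2]'

```text
t: 17.15
eef_pos: [0.4361, -0.2828, 0.0381]
tool_rot: [-0.002, 0.906, 0.423, -0.002]
contact_force: [-0.4, -0.1, -0.8]
gripper_width: 0.294
grasp_force: 29.6
```

```bash
python3 go.py .4375 -.2848 .015 -40 180
python3 - <<'E'
from h import *
from station import read_camera
c=read_camera("side");cv2.imwrite("pics/s2.png",cv2.resize(c["img"][120:300,180:420,::-1],(800,600)))
E
```

```text
t 17.15 pos [ 0.4361 -0.2828  0.0381] psi -39.97 -> shift mm [-0.6  2.5 23.1] turn [-0.27  0.08  0.03] F [-0.39 -0.06 -0.79] grip 0.294 29.6 q7 0.28
```

View pics/s2.png

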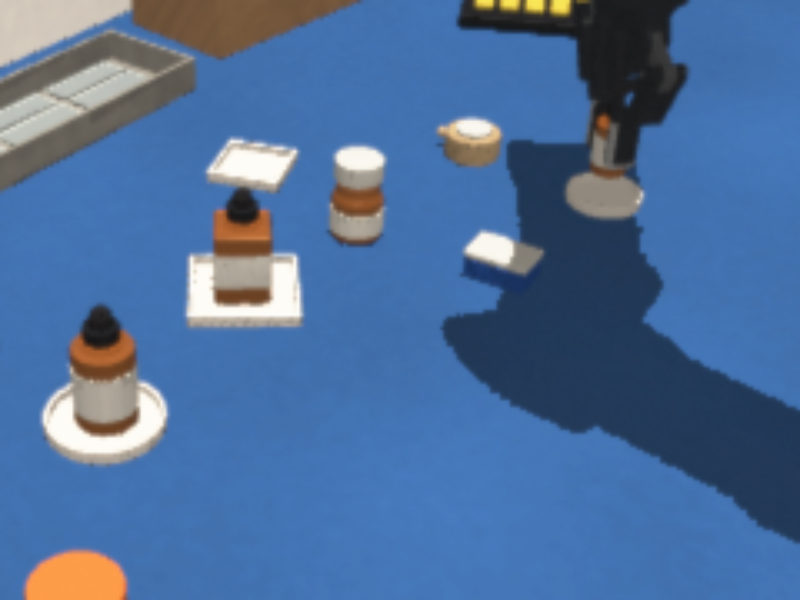

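The side view shows both big bottles upright and well inside their dishes, at (105,400) and (243,270) in the crop. The small round bottle hangs over its own dish at (605,185). I lower it.

arm_command --commands '[0,0.002,0.006,0,0,0,0.2,0,0.002,0.011,0,0,0,0.2,0,0.002,0.015,0,0,0,0.2,0,0.002,0.018,0,0,0,0.2,0,0.002,0.02,0,0,0,0.2,0,0.002,0.021,0,0,0,0.2,0,0.002,0.022,0,0,0,0.2,0,0.002,0.022,0,0,0,0.2]'

```text
t: 18.0
eef_pos: [0.4396, -0.2851, 0.0188]
tool_rot: [0.0, 0.906, 0.423, 0.0]
contact_force: [-0.5, -0.3, -0.1]
gripper_width: 0.296
grasp_force: 29.6
```

arm_command --commands '[0,0,0.001,0,0,0,0.2,0,0,0.0015,0,0,0,0.2,0,0,0.002,0,0,0,0.2,0,0,0.0025,0,0,0,0.2,0,0,0.003,0,0,0,0.2,0,0,0.003,0,0,0,0.2]'

```text
t: 18.6
eef_pos: [0.4395, -0.2851, 0.0157]
tool_rot: [-0.0, 0.906, 0.423, -0.0]
contact_force: [0.5, -0.3, -0.9]
gripper_width: 0.299
grasp_force: 29.6
```

arm_command --commands '[0,0,0.0005,0,0,0,0.2,0,0,0.0005,0,0,0,0.2,0,0,0.001,0,0,0,0.2,0,0,0.001,0,0,0,0.2]'

```text
t: 19.0
eef_pos: [0.4396, -0.2852, 0.0151]
tool_rot: [-0.0, 0.906, 0.423, 0.0]
contact_force: [-0.6, 0.1, 5.1]
gripper_width: 0.298
grasp_force: 30.0
```

It touched at the expected height, so I release and rise. The small square bottle is next.

arm_command --commands '[0,0,0,0,0,0,0.36,0,0,0,0,0,0,0.45,0,0,0,0,0,0,0.55,0,0,0,0,0,0,0.7,0,0,-0.005,0,0,0,0.7,0,0,-0.03,0,0,0,0.7,0,0,-0.07,0,0,0,1,0,0,-0.115,0,0,0,1]'

```text
t: 19.8
eef_pos: [0.4386, -0.2848, 0.1305]
tool_rot: [-0.001, 0.906, 0.423, -0.001]
contact_force: [0.5, -0.7, 1.2]
gripper_width: 0.993
grasp_force: 0.0
```

```bash
python3 go.py .5515 .285 .15 62 90
python3 - <<'E'
from h import *
from station import read_camera
c=read_camera("top");h=cv2.cvtColor(c["img"],cv2.COLOR_RGB2HSV)
amber=((h[...,0]<20)|(h[...,0]>170))&(h[...,1]>110)&(h[...,2]>40)
for st,ce,b in blobs(amber,60): 
    if 100<st[0]<400 and st[1]>120: print(st,ce.round(1),rect(c,b,.041))
E
```

```text
t 19.8 pos [ 0.4386 -0.2848  0.1305] psi -39.98 -> shift mm [ 509.1 -279.7  -19.4] turn [ -0.14   0.05 -11.98] F [ 0.52 -0.7   1.24] grip 0.993 0.0 q7 0.16
[242 171  20  21 191] [251.4 181.1] [571.2 -17.6  36.9  37.9  41.1]
[117 180  14  13  96] [124.1 185.8] [552.  285.3  26.3  25.1  61.9]
[178 181  16  15 138] [186.3 188.1] [550.7 137.8  35.5  33.5  46.7]
[116 225  21  20 332] [125.6 234.5] [436.8 274.3  44.7  47.    2.6]
[358 234  12  11  83] [362.9 238.9] [ 440.1 -285.6   23.5   26.1    1.4]
```

arm_command --commands '[0.018,-0.01,-0.005,0,0,-1,1,0.05,-0.028,-0.01,0,0,-2,1,0.087,-0.048,-0.015,0,0,-3,1,0.124,-0.068,-0.019,0,0,-4,1,0.161,-0.088,-0.019,0,0,-5,1,0.198,-0.109,-0.019,0,0,-6,1,0.235,-0.129,-0.019,0,0,-7,1,0.272,-0.149,-0.019,0,0,-8,1]'

```text
t: 20.65
eef_pos: [0.5002, 0.0208, 0.1492]
tool_rot: [-0.0, 0.874, 0.485, 0.0]
contact_force: [1.3, 0.1, 0.6]
gripper_width: 0.996
grasp_force: 0.0
```

```bash
python3 go.py .5515 .285 .13 62 90
```

```text
t 20.65 pos [0.5002 0.0208 0.1492] psi -31.93 -> shift mm [251.3 -96.1  19.4] turn [ 0.02 -0.04 -3.93] F [1.3  0.06 0.62] grip 0.996 0.0 q7 -0.39
```

arm_command --commands '[0.037,-0.014,0,0,0,-1,1,0.074,-0.028,0,0,0,-2,1,0.111,-0.042,0,0,0,-3,1,0.148,-0.056,0,0,0,-4,1,0.185,-0.07,0,0,0,-4,1,0.22,-0.084,0,0,0,-4,1,0.251,-0.096,0.01,0,0,-4,1,0.251,-0.096,0.019,0,0,-4,1]'

```text
t: 21.45
eef_pos: [0.5512, 0.2895, 0.1294]
tool_rot: [-0.001, 0.855, 0.519, 0.001]
contact_force: [-0.5, 0.7, -0.3]
gripper_width: 0.999
grasp_force: 0.0
```

```bash
python3 go.py .5515 .285 .011 62 90;  python3 - <<'E'
from h import *
from station import read_camera
c=read_camera("wrist");cv2.imwrite("pics/w4.png",c["img"][:,:,::-1])
E
```

```text
t 21.45 pos [0.5512 0.2895 0.1294] psi -27.51 -> shift mm [ -4.2   2.5 118.4] turn [-0.03 -0.16  0.49] F [-0.48  0.67 -0.26] grip 0.999 0.0 q7 -0.71
```

View pics/w4.png

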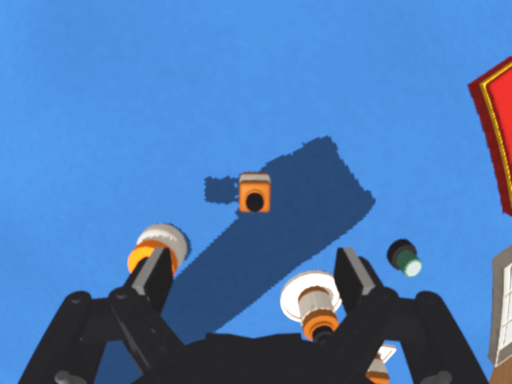

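The wrist view shows the small square bottle aligned at (255,195). The pot at (158,247) is about 50 mm clear of the left finger. I descend and grip.

arm_command --commands '[-0.003,0.002,0.04,0,0,0.3,1,-0.003,0.002,0.08,0,0,0.3,1,-0.003,0.002,0.105,0,0,0.3,1,-0.003,0.002,0.114,0,0,0.3,0.8,-0.003,0.002,0.118,0,0,0.3,0.5,-0.003,0.002,0.118,0,0,0.3,0.3,-0.003,0.002,0.118,0,0,0.3,0.2,-0.003,0.002,0.118,0,0,0.3,0.2]'

```text
t: 22.3
eef_pos: [0.553, 0.2796, 0.0134]
tool_rot: [-0.0, 0.858, 0.513, 0.001]
contact_force: [-0.6, -0.5, 5.3]
gripper_width: 0.298
grasp_force: 30.2
```

arm_command --commands '[0,0,0,0,0,0,0.2,0,0,0,0,0,0,0.2,0,0,0,0,0,0,0.2,0,0,0,0,0,0,0.2,0,0,0,0,0,0,0.2]'

```text
t: 22.8
eef_pos: [0.553, 0.2796, 0.0134]
tool_rot: [-0.0, 0.858, 0.513, 0.001]
contact_force: [0.2, -0.0, 6.4]
gripper_width: 0.296
grasp_force: 30.4
```

arm_command --commands '[0,0,-0.005,0,0,0,0.2,0,0,-0.02,0,0,0,0.2,0,0,-0.045,0,0,0,0.2,0,0,-0.08,0,0,0,0.2,0,0,-0.1,0,0,0,0.2,0,0,-0.12,0,0,0,0.2,0,0,-0.12,0,0,0,0.2]'

```text
t: 23.5
eef_pos: [0.5537, 0.2799, 0.1356]
tool_rot: [-0.0, 0.858, 0.513, 0.003]
contact_force: [0.9, -0.2, -0.1]
gripper_width: 0.295
grasp_force: 29.6
```

```bash
python3 go.py .6715 -.1565 .13 20 90
```

```text
t 23.5 pos [0.5537 0.2799 0.1356] psi -28.28 -> shift mm [-328.6  310.5    4.7] turn [ 3.000e-02 -3.400e-01  4.172e+01] F [ 0.91 -0.24 -0.1 ] grip 0.295 29.6 q7 -0.7
```

arm_command --commands '[-0.014,0.013,0,0,0,4,0.2,-0.04,0.038,0,0,0,8,0.2,-0.068,0.064,0,0,0,12,0.2,-0.097,0.092,0,0,0,16,0.2,-0.126,0.119,0,0,0,20,0.2,-0.155,0.146,0,0,0,24,0.2,-0.184,0.174,0,0,0,28,0.2,-0.213,0.201,0,0,0,32,0.2]'

```text
t: 24.3
eef_pos: [0.6272, -0.0066, 0.1309]
tool_rot: [0.0, 0.967, 0.253, -0.001]
contact_force: [0.4, 0.9, -0.1]
gripper_width: 0.297
grasp_force: 29.6
```

```bash
python3 go.py .669 -.1575 .04 20 90
```

```text
t 24.3 pos [ 0.6272 -0.0066  0.1309] psi -60.63 -> shift mm [-37.4 152.   91. ] turn [-0.    0.11  9.37] F [ 0.45  0.89 -0.09] grip 0.297 29.6 q7 -0.69
```

arm_command --commands '[-0.009,0.038,0,0,0,3,0.2,-0.018,0.075,0,0,0,6,0.2,-0.028,0.112,0,0,0,9,0.2,-0.035,0.14,0,0,0,9.4,0.2,-0.037,0.152,0.01,0,0,9.4,0.2,-0.037,0.152,0.04,0,0,9.4,0.2,-0.037,0.152,0.07,0,0,9.4,0.2,-0.037,0.152,0.085,0,0,9.4,0.2]'

```text
t: 25.1
eef_pos: [0.6688, -0.1524, 0.0426]
tool_rot: [-0.001, 0.984, 0.176, -0.003]
contact_force: [-1.0, 0.2, -0.2]
gripper_width: 0.299
grasp_force: 29.6
```

```bash
python3 go.py .669 -.1575 .0164 20 90;  python3 - <<'E'
from h import *
from station import read_camera
c=read_camera("side");cv2.imwrite("pics/s3.png",cv2.resize(c["img"][120:210,200:320,::-1],(800,600)))
E
```

```text
t 25.1 pos [ 0.6688 -0.1524  0.0426] psi -69.69 -> shift mm [-1.5  5.  26.2] turn [-0.21  0.26  0.31] F [-1.04  0.2  -0.15] grip 0.299 29.6 q7 -0.57
```

View pics/s3.png

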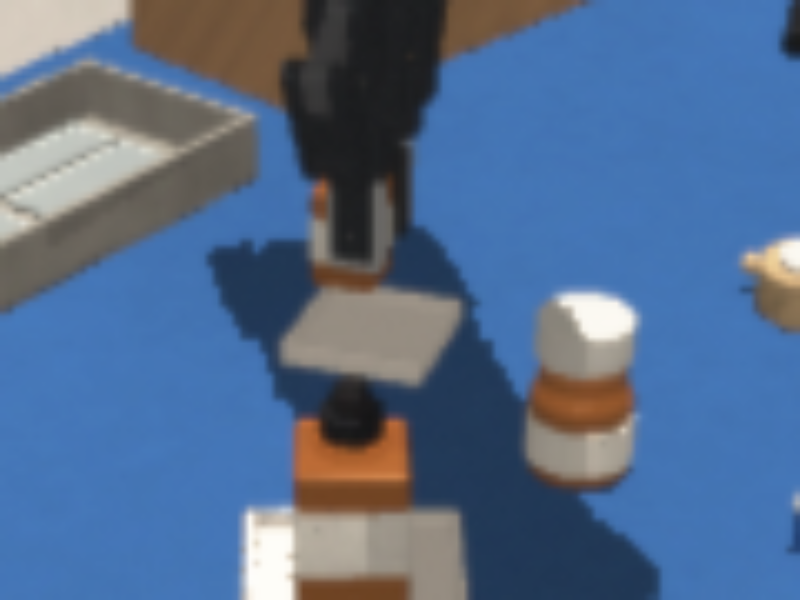

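The side view shows the small square bottle upright above its dish at (370,330) in the crop, clear of the screw bottle. I lower it and let it settle before the last few millimetres.

arm_command --commands '[-0.0015,0.003,0.002,0,0,0,0.2,-0.0015,0.003,0.006,0,0,0,0.2,-0.0015,0.003,0.01,0,0,0,0.2,-0.0015,0.003,0.014,0,0,0,0.2,-0.0015,0.003,0.016,0,0,0,0.2,-0.0015,0.003,0.017,0,0,0,0.2,-0.0015,0.003,0.017,0,0,0,0.2]'

```text
t: 25.85
eef_pos: [0.671, -0.1571, 0.0298]
tool_rot: [-0.0, 0.984, 0.177, 0.0]
contact_force: [0.8, -0.1, -0.8]
gripper_width: 0.294
grasp_force: 29.6
```

```bash
python3 go.py .669 -.1575 .0164 20 90
```

```text
t 25.85 pos [ 0.671  -0.1571  0.0298] psi -69.66 -> shift mm [-2.  -0.3 13.4] turn [-0.   -0.    0.34] F [ 0.8  -0.07 -0.82] grip 0.294 29.6 q7 -0.56
```

arm_command --commands '[-0.001,0,0.003,0,0,0,0.2,-0.002,0,0.006,0,0,0,0.2,-0.002,0,0.008,0,0,0,0.2,-0.002,0,0.009,0,0,0,0.2,-0.002,0,0.01,0,0,0,0.2,-0.002,0,0.011,0,0,0,0.2,-0.002,0,0.012,0,0,0,0.2,-0.002,0,0.012,0,0,0,0.2]'

```text
t: 26.65
eef_pos: [0.669, -0.1578, 0.0177]
tool_rot: [-0.0, 0.984, 0.177, -0.0]
contact_force: [-0.6, 0.3, 0.9]
gripper_width: 0.303
grasp_force: 29.6
```

arm_command --commands '[0,0,0.0005,0,0,0,0.2,0,0,0.0005,0,0,0,0.2,0,0,0.001,0,0,0,0.2,0,0,0.001,0,0,0,0.2]'

```text
t: 27.05
eef_pos: [0.669, -0.1579, 0.0167]
tool_rot: [-0.0, 0.984, 0.177, -0.0]
contact_force: [-0.3, 0.3, -0.7]
gripper_width: 0.298
grasp_force: 29.6
```

arm_command --commands '[0,0,0.0005,0,0,0,0.2,0,0,0.0005,0,0,0,0.2,0,0,0.001,0,0,0,0.2,0,0,0.001,0,0,0,0.2]'

```text
t: 27.45
eef_pos: [0.6691, -0.1579, 0.0165]
tool_rot: [-0.0, 0.984, 0.176, 0.0]
contact_force: [-2.9, 1.1, 6.1]
gripper_width: 0.3
grasp_force: 30.4
```

Contact. I release, rise and back well away.

arm_command --commands '[0,0,0,0,0,0,0.36,0,0,0,0,0,0,0.45,0,0,0,0,0,0,0.55,0,0,0,0,0,0,0.7,0,0,-0.005,0,0,0,0.7,0,0,-0.03,0,0,0,0.7,0,0,-0.07,0,0,0,1,0,0,-0.115,0,0,0,1]'

```text
t: 28.25
eef_pos: [0.6682, -0.1576, 0.1312]
tool_rot: [-0.0, 0.984, 0.176, -0.001]
contact_force: [0.7, -0.0, 0.1]
gripper_width: 0.993
grasp_force: 0.0
```

arm_command --commands '[0,0,-0.03,0,0,0,1,0,0.03,-0.06,0,0,0,1,0,0.065,-0.08,0,0,0,1,0,0.1,-0.08,0,0,0,1,0,0.135,-0.08,0,0,0,1,0,0.17,-0.08,0,0,0,1,0,0.19,-0.08,0,0,0,1,0,0.19,-0.08,0,0,0,1]'

```text
t: 29.05
eef_pos: [0.7338, -0.3406, 0.2106]
tool_rot: [0.001, 0.985, 0.174, -0.001]
contact_force: [-0.8, 0.6, -0.2]
gripper_width: 1.003
grasp_force: 0.0
```

Run:
```python
from h import *
from station import *
c=read_camera("top");s=read_camera("side");h=cv2.cvtColor(c["img"],cv2.COLOR_RGB2HSV)
amber=((h[...,0]<20)|(h[...,0]>170))&(h[...,1]>110)&(h[...,2]>40)
for st,ce,b in blobs(amber,40): 
    if 100<st[0]<400 and st[1]>120: print(ce.round(1),rect(c,b,.044))
white=(h[...,1]<60)&(h[...,2]>150)
for st,ce,b in blobs(white,100):
    if abs(ce-[299,188]).max()<5: print("cap",ce)
o=get_obs();print(o["t"],o["eef_pos"].round(3),o["joint_vel"].round(3))
cv2.imwrite("pics/t9.png",cv2.resize(c["img"][110:270,100:390,::-1],(800,441)))
cv2.imwrite("pics/s9.png",cv2.resize(s["img"][140:340,130:400,::-1],(800,592)))
```

```text
[309.3 139.2] [ 675.1 -154.1   25.9   25.1   19.1]
[251.4 181.1] [570.9 -17.5  36.8  37.7  41.1]
[186.3 188.1] [550.5 137.3  35.4  33.3  46.7]
[125.8 234.6] [437.  273.4  44.6  46.9   2.6]
cap [298.5        187.58196721]
29.15 [ 0.735 -0.336  0.211] [-0.031 -0.012 -0.013  0.012 -0.003 -0.002  0.001]
```

View pics/t9.png

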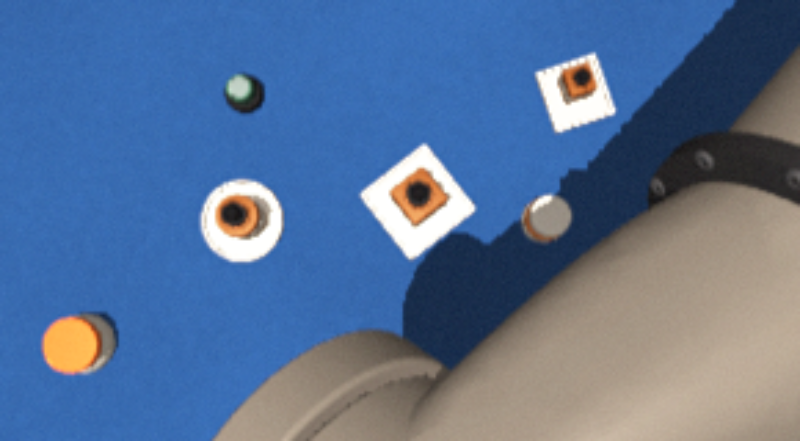

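View pics/s9.png

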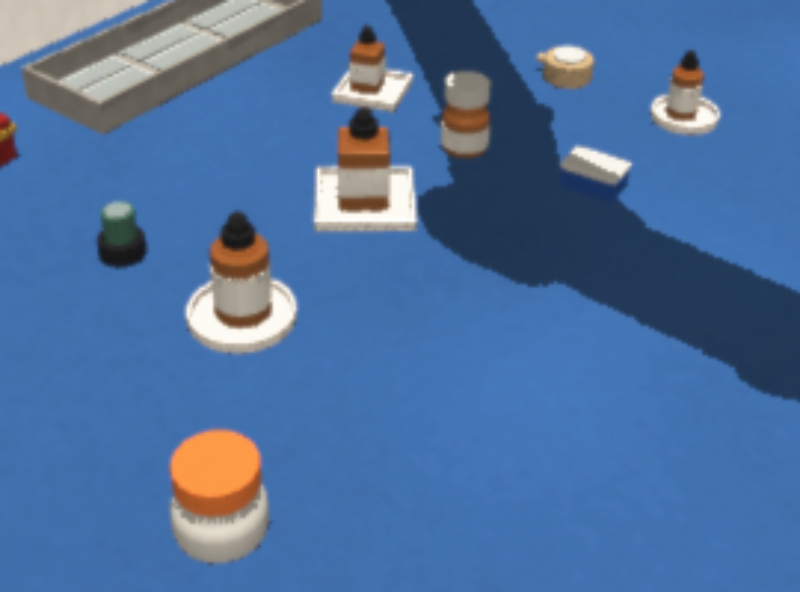

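Both views show all four dropper bottles upright, flat and clear of the rims in their own dishes. In the top crop they are at (238,215), (419,196) and (578,80), and in the side crop the small round one is at (685,95). The small square bottle is about 4 mm off its dish centre, against a 12 mm margin. The bystanders have not moved.

arm_command --commands '[0,0,0,0,0,0,1,0,0,0,0,0,0,1,0,0,0,0,0,0,1]'

```text
t: 29.45
eef_pos: [0.7354, -0.3348, 0.211]
tool_rot: [-0.0, 0.984, 0.177, 0.0]
contact_force: [0.5, 0.5, -0.8]
gripper_width: 0.997
grasp_force: 0.0
```

```bash
python3 -c "
from station import hand_in
print(hand_in())"
```

```text
the job is handed in; nothing more can be done
None
```

I handed the job in at about 29.5 s: all four dropper bottles stand upright in their matching dishes, and the screw-cap bottle and specimen pot were left where they stood.

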